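# Prop open the hood of a wax melter

## Robot

A 7-joint arm with a two-finger parallel gripper is mounted at the origin on the work surface. World frame = base frame: x ahead of the robot, y to its left, z up, the work surface at z = 0. Lengths are in m, angles in rad, forces in N, time in s.
With the tool pointing down it reaches from about 0.4 to 0.85 m from the base axis. Payload 10.4 kg.
Tool frame: the origin (TCP) lies between the finger pads; the fingertips stand 14 mm ahead of it and the grasp point (between the pads) lies 5 mm behind it; x points along the fingers, y is the direction in which the jaws open and shut, and the axes are right-handed (so a half turn about x gives the same grasp; the last joint's range is limited). The gripper opens to 87 mm and grips with 3 to 60 N. Pads are 19 mm wide; open, the fingers measure 117 mm over their backs; the gripper's body (75 mm by 190 mm) begins 51 mm behind the grasp point.
Start: joints at [-1.306, 0.332, -0.065, 1.46, 0.022, 1.35, -0.088], TCP at [0.177, 0.599, 0.237] pointing down, gripper open.
Joint ranges: [-2.6, 2.6], [-0.5, 2.12], [-1.47, 1.34], [0.16, 2.42], [-1.27, 4.41], [0.06, 2.06], [-2.6, 2.6]. Speed limits (rad/s): [2.22, 2.22, 2.79, 2.79, 3.14, 3.14, 3.14].

## Interface

Orientations are given as a rotation vector (axis times angle).
In Python, from bench import bot gives the robot as it stands.
- The arm moves only by the shell command python3 -m crank 'ROWS' [OPENING] [FORCE]. ROWS is a JSON object of lists of equal length, an entry for each row: "dp": the shift along the tool's x, y, z as a fraction of full scale, a list of three; "yaw": the turn about the tool's x as a fraction of full scale. In form: {"dp": [[tx, ty, tz], ...], "yaw": [yaw, ...]}. A call has 1 to 12 rows; each row is the pose to reach, as a shift and turn from the pose measured when the call began, along the tool's axes at that moment; what a row does not reach only later rows make up. Full scale, the value 1, is 200 mm for a shift and pi/2 rad for a turn. A row lasts 1/12 s, in which the tool goes at most 41.7 mm and 7.16 degrees, less where a joint would pass 70% of its speed; a pose out of reach is approached as far as the arm can. A call with a number of a shift or a turn outside -1 to 1 is refused whole. A call with a gripper value outside its range is refused whole. OPENING is the finger opening in mm, from 0 to 87, set as the call begins (- or left out, the last holds). The fingers move at their own pace and stop on an object; FORCE is the grip in N (left out, the last holds). Time passes only in rows, so rows that repeat a pose let the fingers close. It gives the time, the measured TCP pose, the force and the opening at its end, in the units of the state.
- bot.state(): the state, without advancing time (a new reading comes with each control period).
- bot.capture(name): name is "scene" or "top" or "wrist"; returns a dict with "frame" (420x560x3 uint8, blue, green, red), "depth" (420x560 float32, m along the optical axis (not along the pixel's ray), 0 where there is no reading), "K" (3x3 intrinsics, pixels), "k1" (the pictures are not rectified: a ray, as slopes to the right and down, at radius r is drawn at 1 + k1 r^2 times it, then the intrinsics apply), "extrinsics" (4x4, takes a point from world to camera coordinates). Camera axes: x right, y down, z forward; pixel columns grow to the right and rows downward; lengths in m; the calibration is good to about 2 mm. A picture is of the moment at which its call begins.
- bot.job_done(): hands the job in, once; it reports no verdict.
Trained networks look in a picture, given as the dict that the camera call returned (one of the last four; its "shot" number tells which), for a name from the list of things; names that differ only in an ending like _2 or _b are one class to them, and where a whole thing is asked for, a point or a joint stands for the part that bears it (a point fixed in the world has none). Each returns a list of dicts, best first, with "score" (0 to 1); they miss things now and then, are a little off and sometimes report something else, mostly with a low value. They report only what shows in the picture. A call takes as long as a camera call.
- bot.masks_of(label, picture): "pixels" (420x560 bool, what is visible of it) and "extent" ([centre column, centre row, width, height] in pixels, round what is visible of it).
- bot.landmark_of(label, picture): "position" ([column, row] in pixels: a listed point, or the origin of a listed thing).
The state is a dict: "t": time; "qpos": joint angles; "joint_vel": joint speeds; "joint_torque": joint torques, N m; "position": TCP position; "eef_rot": TCP orientation; "wrist_force": force on the tool from outside, world axes, zero at the start; "moment": the same for the moment, N m; "width": finger opening in m.
Only numpy, scipy, OpenCV 4.12 (cv2) and the standard library are available. Lean on these libraries where they do the work, as an engineer would, in place of code of your own. Each camera call takes 0.05 s, during which the arm holds its last target. There are 200 camera calls.

## Task

Open up the wax melter so that the pan can be loaded: lift its hood all the way up by the front handle and let go, then swing the prop rod on its side up until its tip stands under the catch on the hood. Take the hood by the handle again and lower it gently onto the rod, so that the tip sits fully home in the catch and the rod alone holds the hood open. Do not let the hood drop, and leave the stamp, the brush jar and the wax pen where they are.

Things in the scene. Friction and masses are not known exactly. Their poses are not given: they have to be found in the camera images.
- melter: Grey bench-top wax melter, fixed: open-topped box 240 deep (x) x 320 wide (y) x 90 mm high to its rim, steel pan inside, control panel in front. Origin: centre of its underside, on the table. Its front faces -x of this frame (the robot, at yaw 0), +y is its left, z up. The hood is hinged on its rear rim; the prop rod is on its right side (-y).
- hood (a joint): Opening angle of the hood, a steel cover 240 x 320 x 90 mm high, about 0.85 kg, sloped upper front. 0 = shut, 0.977 = fully raised, at its stop; 0.70 = resting on the seated rod. The front edge rises up and back. The hinge is a little stiff: let go above 0.92 rad the hood stays, lower down it falls shut unless carried. Lifting takes about 4 N at the handle, lowering from the stop under 1 N.
- hood_hinge (a point): Point on the hood's hinge axis, in the middle of the width; the axis runs along y of the melter. In the melter's frame: x +120, y 0, z +90 mm.
- handle (a point): Middle of the hood's handle: dark round bar, 12 mm thick, 130 mm long along y, on a post near each end (106 mm clear between), its axis 45 mm off the hood's upright front wall. Shut, it lies 285 mm in front of the hinge axis and 38 mm above it (melter's frame x -165, y 0, z +128 mm). Its frame turns with the hood; shut, it is parallel to the melter's.
- prop_rod (a joint): Angle of the prop rod. 0 = stowed level on its rest, pointing back (+x); it grows as the free end rises up and forward (1.57 is upright). 0.854 = tip seated in the catch; at that same angle the tip stands straight under the catch of the fully raised hood, 47 mm short of the seat. The pivot is stiff (0.2 N m, about 2 N at the grip): the rod stays where it is left.
- rod_pivot (a point): Centre of the rod's pivot, in the melter's frame x -98, y -210, z +85 mm; its axis runs along y. The rod (steel, 10 mm thick, 0.12 kg, 204 mm from pivot to tip centre) swings in the upright plane along the melter's right side, 50 mm outside the wall.
- rod_grip (a point): Middle of the rod's black grip sleeve, 16 mm thick and 70 mm long, 110 mm from the pivot, on the rod's axis. x of this frame points along the rod to its tip, y along the pivot axis.
- rod_tip (a point): Centre of the ball end (12 mm across) of the prop rod.
- catch_seat (a point): Place of the ball's centre when fully home in the catch: a dark bracket outside the hood's right wall, in the rod's plane, turning with the hood. Shut, it is 160 mm in front of the hinge axis and 60 mm above it. Channel 18 mm wide, open to the hood's underside; its long front wall stops the tip, its short rear wall lets the tip pass beneath only with the hood above 0.9 rad.
- copper_stamp: Copper hand stamp for wax printing, 85 x 85 mm, 81 mm high with its arched handle, 0.45 kg. Origin: centre of its underside. Stands to the left of the melter; leave it alone.
- brush_jar: White ceramic jar with brushes, 82 mm across, 190 mm high with the brushes. Origin: centre of its underside. Stands to the left of the melter; leave it alone.
- tjanting: Wax pen lying on the table, wooden handle and copper cup, 172 mm long. Origin: on the table under the joint of handle and cup; the handle lies along its -x. It lies to the right of the melter; leave it alone.

How it is judged:
By the outcome, as a careful person would: the job done as asked, in the order asked, and still so for the second after the job is handed in, with the robot touching nothing.
It also fails if it takes over 58 s, if anything falls off the work surface, if the arm or the gripper's body presses on something with over 40 N, if the wrist force passes 120 N, or if a joint passes its speed limit or range.

## Working session

There is one attempt and no reset: what is moved stays moved. The work goes in short steps, Python scripts to look and compute and a shell command to move; the robot and the scene stay as the last step left them, time stands still between calls to the robot, and variables do not carry over. Pictures are saved under pics/ and viewed, about 8 in all and at most 12, crops included, and the job is handed in when it is done.

```bash
mkdir -p pics; ls
cat > h.py <<'E'
import numpy as np, cv2
from scipy.spatial.transform import Rotation as R
from bench import bot
def ray(p,uv):
    K=p["K"];k1=p["k1"]
    d=np.array([(uv[0]-K[0,2])/K[0,0],(uv[1]-K[1,2])/K[1,1]]);s=d.copy()
    for _ in range(20): s=d/(1+k1*(s@s))
    return np.r_[s,1]
def world(p,uv,depth=None):
    u,v=map(int,np.round(uv))
    if depth is None:
        w=p["depth"][v-2:v+3,u-2:u+3];w=w[w>0]
        if len(w)==0:return None
        depth=np.median(w)
    return (np.linalg.inv(p["extrinsics"])@np.r_[ray(p,uv)*depth,1])[:3]
def onz(p,uv,z):
    Ti=np.linalg.inv(p["extrinsics"]);d=Ti[:3,:3]@ray(p,uv);o=Ti[:3,3]
    return o+d*(z-o[2])/d[2]
def proj(p,X):
    c=p["extrinsics"]@np.r_[X,1];s=c[:2]/c[2];s=s*(1+p["k1"]*(s@s))
    return p["K"][:2,:2]@s+p["K"][:2,2]
def tool():
    s=bot.state();return np.array(s["position"]),R.from_rotvec(s["eef_rot"]).as_matrix(),s
E
python3 - <<'E'
from h import *
np.set_printoptions(precision=4,suppress=True)
p,M,s=tool();print(p,M,s["t"],s["wrist_force"],s["width"])
a=[]
for c in("scene","top"):
    q=bot.capture(c);a.append(q["frame"].copy())
    for n in("melter","hood_hinge","handle","rod_pivot","rod_grip","rod_tip","catch_seat","copper_stamp","brush_jar","tjanting"):
        for r in bot.landmark_of(n,q)[:1]: print(c,n,np.array(r["position"]),round(r["score"],2),world(q,r["position"]))
    cv2.imwrite(f"pics/{c}0.png",q["frame"])
E
```

```text
pics
[0.1773 0.599  0.2358] [[-0.0004  0.2837  0.9589]
 [-0.0013  0.9589 -0.2837]
 [-1.     -0.0014  0.    ]] 0.0 [-0.4732  0.0689  0.4199] 0.08674246710625005
scene hood_hinge [278.7 256. ] 0.94 [0.7253 0.1409 0.1009]
scene handle [347.7 180.5] 0.86 [0.4414 0.1538 0.1325]
scene rod_grip [429.3 266.1] 0.57 [0.503  0.4155 0.0346]
scene rod_tip [216.8 214.9] 0.37 [ 0.6848 -0.0795  0.0795]
scene catch_seat [250.2 165.8] 0.66 [ 0.5603 -0.0635  0.1619]
scene copper_stamp [397.3 305.4] 0.87 [0.6451 0.4028 0.0301]
scene brush_jar [426.8 263.9] 0.89 [0.5051 0.4092 0.0402]
scene tjanting [230.8 191. ] 0.7 [ 0.5289 -0.1705  0.0041]
top handle [239.  279.8] 0.83 [0.4403 0.1633 0.1331]
top rod_pivot [331.1 250.8] 0.71 [ 0.5007 -0.0587  0.0948]
top rod_grip [331.8 205.3] 0.86 [ 0.6107 -0.0626  0.1015]
top rod_tip [332.6 168.1] 0.57 [ 0.7005 -0.0666  0.105 ]
top catch_seat [333.5 231.4] 0.7 [ 0.548  -0.0568  0.1631]
top copper_stamp [148.  202.1] 0.74 [0.6304 0.3863 0.0807]
top brush_jar [148.2 265.3] 0.65 [0.4726 0.3993 0.0396]
top tjanting [372.9 236.7] 0.59 [ 0.5304 -0.1816  0.0032]
```

Run:
```python
from h import *
from scipy.optimize import least_squares
np.set_printoptions(precision=4,suppress=True)
pts={"handle":(-.165,0,.128),"rod_pivot":(-.098,-.21,.085),"rod_grip":(.012,-.21,.085),"rod_tip":(.106,-.21,.085),"catch_seat":(-.04,-.21,.15),"hood_hinge":(.12,0,.09)}
obs=[]
for c in("scene","top"):
    q=bot.capture(c)
    for n in pts:
        for r in bot.landmark_of(n,q)[:1]:
            if r["score"]>.35: obs.append((c,n,q,np.array(r["position"])))
def W(x,X): 
    c,s=np.cos(x[2]),np.sin(x[2]); return np.array([x[0]+c*X[0]-s*X[1],x[1]+s*X[0]+c*X[1],X[2]])
f=lambda x:np.concatenate([proj(q,W(x,pts[n]))-o for c,n,q,o in obs])
r=least_squares(f,[.605,.15,0],loss="soft_l1",f_scale=2);print(r.x)
for (c,n,q,o),e in zip(obs,f(r.x).reshape(-1,2)): print(c,n,o,e)
# handle line by depth in top view at z>.12
q=[o[2] for o in obs if o[0]=="top"][0]
m=bot.masks_of("handle",q);print([(k["score"],k["extent"]) for k in m][:3])
np.save("melter.npy",r.x)
a=[cv2.imread("pics/scene0.png"),cv2.imread("pics/top0.png")]
for im,c in zip(a,("scene","top")):
    q=[o[2] for o in obs if o[0]==c][0]
    for n in pts: cv2.circle(im,tuple(int(v) for v in proj(q,W(r.x,pts[n]))),3,(0,0,255),1)
    for X in [(sx*.12,sy*.16,.09) for sx in(-1,1) for sy in(-1,1)]: cv2.circle(im,tuple(int(v) for v in proj(q,W(r.x,X))),2,(0,255,0),-1)
cv2.imwrite("pics/both0.png",cv2.resize(np.vstack(a),(560,840))[:, :]) 
cv2.imwrite("pics/s.png",a[0]);cv2.imwrite("pics/t.png",a[1])
```

```text
[ 0.6043  0.1457 -0.0517]
scene handle [350.  179.2] [-1.8937  2.3416]
scene rod_grip [397.5 303.1] [-156.5378 -104.9474]
scene rod_tip [213.7 214. ] [2.1372 4.1624]
scene catch_seat [251.5 167.8] [1.0915 0.5565]
scene hood_hinge [277.9 257.9] [0.681  0.7397]
top handle [242.  279.6] [1.0271 0.2132]
top rod_pivot [332.6 249.8] [-1.8698  2.923 ]
top rod_grip [332.3 208.2] [-0.4667 -0.3943]
top rod_tip [331.5 168. ] [1.218  1.6302]
top catch_seat [334.3 230.6] [ 0.6097 -1.6251]
[(0.91, [256.3, 217.9, 170.6, 131.4])]
```

View pics/s.png

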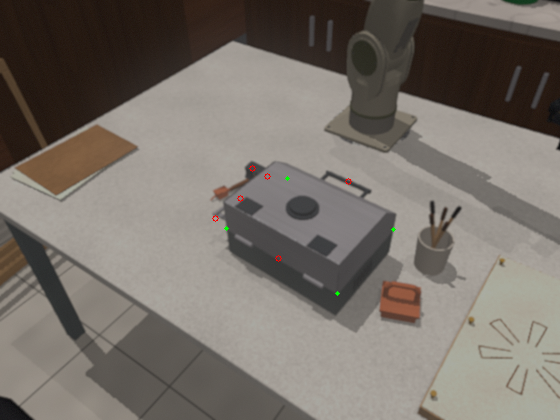

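View pics/t.png

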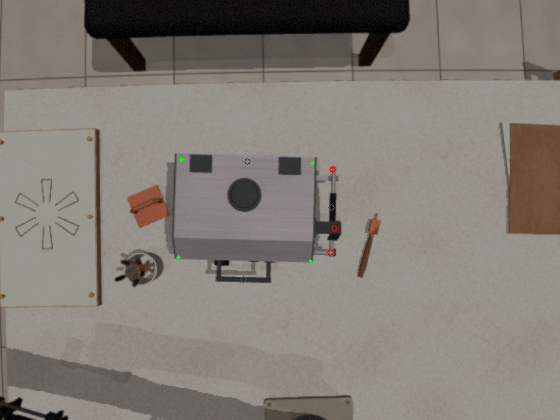

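Run:
```python
from h import *
np.set_printoptions(precision=4,suppress=True)
q=bot.capture("top")
v,u=np.mgrid[140:300:1,165:350:1];v=v.ravel();u=u.ravel();d=q["depth"][v,u]
K=q["K"];D=np.array([q["k1"],0,0,0,0])
n=cv2.undistortPoints(np.stack([u,v],1).astype(np.float64)[:,None],K,D)[:,0]
P=(np.linalg.inv(q["extrinsics"])@np.c_[n*d[:,None],d,np.ones(len(d))].T).T[:,:3]
def rect(m,t):
    r=cv2.minAreaRect((P[m,:2]*1000).astype(np.float32));print(t,m.sum(),r,P[m].mean(0))
print(np.histogram(P[:,2],bins=np.arange(0,.25,.02)))
rect((P[:,2]>.165)&(P[:,2]<.21)&(P[:,0]>.52)&(P[:,1]>-.02),"hoodtop")
h=(P[:,2]>.115)&(P[:,2]<.145)&(P[:,0]<.452)&(P[:,0]>.42)&(P[:,1]<.25)&(P[:,1]>.05);rect(h,"handle")
pf=np.polyfit(P[h,1],P[h,0],1);print("handle slope dx/dy",pf, P[h].min(0),P[h].max(0))
r=(P[:,2]>.075)&(P[:,2]<.11)&(P[:,1]<-.035)&(P[:,1]>-.085)&(P[:,0]>.5)&(P[:,0]<.72);rect(r,"rod");print(np.polyfit(P[r,0],P[r,1],1))
m=(P[:,2]>.165)&(P[:,1]>0)&(P[:,0]>.5)
for side,i in(("L",1),("R",0)):
    xs=np.arange(.53,.7,.01);ys=[np.percentile(P[m&(abs(P[:,0]-x)<.006),1],98 if i else 2) for x in xs];print(side,np.polyfit(xs,ys,1))
```

```text
(array([7487,   44,   32,   83,  320,  226,  480, 1418, 5772, 8064,    2,
          0]), array([0.  , 0.02, 0.04, 0.06, 0.08, 0.1 , 0.12, 0.14, 0.16, 0.18, 0.2 ,
       0.22, 0.24]))
hoodtop 12912 ((624.16064453125, 143.35227966308594), (327.1570129394531, 212.67138671875), 88.73795318603516) [0.6232 0.1462 0.181 ]
handle 303 ((443.03094482421875, 155.3148193359375), (128.90341186523438, 18.813552856445312), 89.5545425415039) [0.4418 0.1529 0.1331]
handle slope dx/dy [0.0345 0.4365] [0.4331 0.0909 0.1229] [0.452  0.2198 0.1392]
rod 451 ((602.851806640625, -58.458946228027344), (46.28279113769531, 205.548828125), 89.98362731933594) [ 0.6163 -0.0613  0.0964]
[-0.0394 -0.0371]
L [-0.0455  0.3262]
R [-0.0037  0.0087]
```

```bash
python3 -m crank '{"dp":[[-0.1,-0.1,0.1],[-0.2,-0.25,0.27],[-0.33,-0.4,0.42],[-0.33,-0.53,0.56],[-0.33,-0.66,0.7],[-0.33,-0.77,0.83],[-0.33,-0.85,0.92],[-0.33,-0.88,0.95],[-0.33,-0.88,0.95]],"yaw":[0.06,0.12,0.18,0.24,0.3,0.36,0.42,0.42,0.42]}' 40 25; python3 -c "
from h import *
p,M,s=tool();print(p,M,s['qpos']); d=M.T@(np.array([.441,.153,.285])-p);print(d/.2, (np.arctan2(M[1,1],M[0,1])+.035)/(np.pi/2))"
```

```text
t: 2.65
position: [0.311, 0.375, 0.3031]
eef_rot: [0.742, 1.441, -0.74]
wrist_force: [-0.2, 1.2, -0.6]
width: 0.0416
[0.31098359 0.37500425 0.30309061] [[ 5.71980062e-04  8.13334069e-01  5.81796670e-01]
 [ 9.24940480e-04  5.81796086e-01 -8.13334162e-01]
 [-9.99999409e-01  1.00333822e-03 -4.19509842e-04]] [-1.10040568e+00 -8.34728710e-03  1.27674329e-01  1.71373818e+00
  1.02417243e-03  1.43504745e+00 -3.51937402e-01]
[ 0.08979812 -0.11716291  1.2810717 ] 0.4175815790044636
```

```bash
python3 -m crank '{"dp":[[0,-0.02,0.15],[0,-0.04,0.3],[0,-0.06,0.48],[0,-0.08,0.65],[0,-0.1,0.8],[0,-0.12,0.92],[0,-0.12,1],[0,-0.12,1]],"yaw":[0.06,0.12,0.18,0.24,0.3,0.36,0.41,0.415]}'
cat > w.py <<'E'
from h import *
import sys
np.set_printoptions(precision=4,suppress=True)
p,M,s=tool();print(p,M[:,1],s["t"],s["qpos"])
q=bot.capture("wrist");cv2.imwrite(f"pics/{sys.argv[1]}.png",q["frame"])
for n in sys.argv[2:]:
    for r in bot.landmark_of(n,q)[:1]: print(n,np.array(r["position"]),round(r["score"],2),world(q,r["position"]))
E
python3 w.py w1 handle; python3 -c "
from h import *
p,M,s=tool(); d=M.T@(np.array([.441,.153,.27])-p);print(d/.2, (np.arctan2(M[1,1],M[0,1])+.035)/(np.pi/2))"
```

```text
t: 3.32
position: [0.4091, 0.1971, 0.3032]
eef_rot: [1.237, 1.192, -1.234]
wrist_force: [0.3, -1.8, -0.4]
width: 0.04
[0.4091 0.1971 0.3032] [ 0.9993 -0.036   0.0013] 3.3167 [-0.8908 -0.1003  0.3184  1.7946  0.0317  1.4409 -0.6141]
handle [304.7 236. ] 0.94 [0.4387 0.1569 0.1342]
[0.16450017 0.17411555 0.23010636] 0.005011560003524602
```

View pics/w1.png

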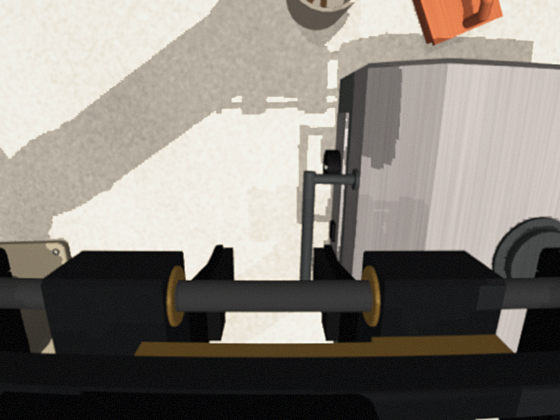

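Run:
```python
from h import *
np.set_printoptions(precision=4,suppress=True)
q=bot.capture("wrist")
g=cv2.cvtColor(q["frame"],cv2.COLOR_BGR2GRAY)
for v in(190,205,220,235,250,265):
    row=g[v,285:325].astype(int); d=np.where(row<110)[0]+285
    c=[x for x in d if x<322]; print(v,c[0],c[-1],onz(q,((c[0]+c[-1])/2,v),.131),world(q,((c[0]+c[-1])/2,v)))
print(onz(q,(308,172),.128),onz(q,(345,180),.128))
```

```text
190 305 316 [0.4431 0.2049 0.131 ] [0.4428 0.2056 0.1344]
205 304 315 [0.4422 0.1902 0.131 ] [0.4418 0.1911 0.1343]
220 304 315 [0.4422 0.1752 0.131 ] [0.4418 0.1762 0.134 ]
235 303 313 [0.4407 0.1599 0.131 ] [0.4404 0.161  0.1342]
250 303 321 [0.4447 0.1441 0.131 ] [0.4442 0.1457 0.1351]
265 302 321 [0.4442 0.1279 0.131 ] [0.4267 0.1999 0.2907]
[0.4411 0.2216 0.128 ] [0.4763 0.213  0.128 ]
```

```bash
python3 -m crank '{"dp":[[0.05,0.08,0.1],[0.15,0.165,0.205],[0.3,0.165,0.205],[0.45,0.165,0.205],[0.6,0.165,0.205],[0.72,0.165,0.205],[0.8,0.165,0.205],[0.85,0.165,0.205],[0.856,0.165,0.205],[0.856,0.165,0.205]],"yaw":[0.005,0.005,0.005,0.005,0.005,0.005,0.005,0.005,0.005,0.005]}' 40 25; python3 w.py w2 handle; python3 -m crank '{"dp":[[0,0,0],[0,0,0],[0,0,0],[0,0,0],[0,0,0]],"yaw":[0,0,0,0,0]}' 0 25
```

```text
t: 4.3
position: [0.4389, 0.1596, 0.1317]
eef_rot: [1.232, 1.195, -1.232]
wrist_force: [0.1, -0.6, 0.4]
width: 0.0401
[0.4389 0.1596 0.1317] [ 0.9995 -0.0311 -0.0001] 4.3 [-0.8293  0.0676  0.3995  2.013  -0.0307  1.0663 -0.4469]
handle [276.3 281.8] 0.78 [0.4405 0.1926 0.2024]
t: 4.82
position: [0.4399, 0.1595, 0.133]
eef_rot: [1.236, 1.194, -1.23]
wrist_force: [12.3, -0.8, -2.6]
width: 0.0143
```

```bash
python3 -m crank '{"dp":[[-0.035,0.005,0],[-0.071,0.011,0],[-0.141,0.026,0],[-0.211,0.044,0],[-0.28,0.066,0],[-0.347,0.091,0],[-0.412,0.12,0],[-0.477,0.151,0],[-0.54,0.186,0],[-0.601,0.225,0],[-0.66,0.265,0],[-0.66,0.265,0]],"yaw":[0,0,0,0,0,0,0,0,0,0,0,0]}' 0 35;  python3 -c "
from h import *
np.set_printoptions(precision=4,suppress=True)
p,M,s=tool();print(p,M[:,1],s['wrist_force'],s['qpos'],s['width'])
for th in (.5,.6,.7,.8,.9,.94,.97):
  d=np.array([.285*(1-np.cos(th))+.038*np.sin(th),.285*np.sin(th)-.038*(1-np.cos(th))])
  e=d+np.array([.4405,.1325])-p[[0,2]]; print(th,e/.2)"
```

```text
t: 5.82
position: [0.4961, 0.1564, 0.2662]
eef_rot: [1.24, 1.188, -1.228]
wrist_force: [13.8, 0.9, -13.5]
width: 0.011
[0.4961 0.1564 0.2662] [ 0.9994 -0.0348  0.0084] [ 13.7534   0.9497 -13.5238] [-0.8057  0.0684  0.4354  1.7192 -0.0279  1.352  -0.4002] 0.011008184455617836
0.5 [-0.0125 -0.0088]
0.6 [0.0781 0.1027]
0.7 [0.1795 0.2046]
0.8 [0.2904 0.2959]
0.9 [0.41   0.3756]
0.94 [0.4599 0.4041]
0.97 [0.4981 0.4242]
```

```bash
python3 -m crank '{"dp":[[-0.05,0.049,0],[-0.105,0.096,0],[-0.157,0.145,0],[-0.207,0.197,0],[-0.253,0.253,0],[-0.297,0.309,0],[-0.338,0.368,0],[-0.376,0.428,0],[-0.394,0.457,0],[-0.41,0.485,0],[-0.425,0.512,0],[-0.427,0.516,0]],"yaw":[0,0,0,0,0,0,0,0,0,0,0,0]}';  python3 -c "
from h import *
np.set_printoptions(precision=4,suppress=True)
p,M,s=tool();print(p,M[:,1],s['wrist_force'],s['qpos'],s['width'])
from scipy.optimize import minimize_scalar as m
f=lambda th:np.linalg.norm(np.array([.285*(1-np.cos(th))+.038*np.sin(th),.285*np.sin(th)-.038*(1-np.cos(th))])+np.array([.4405,.1325])-p[[0,2]])
r=m(f,bounds=(0,1.2),method='bounded');print(r.x,r.fun)"
```

```text
t: 6.82
position: [0.5984, 0.1514, 0.3528]
eef_rot: [1.239, 1.187, -1.231]
wrist_force: [-7.3, -4.7, 4.5]
width: 0.0108
[0.5984 0.1514 0.3528] [ 0.9993 -0.0364  0.0066] [-7.3231 -4.6668  4.4653] [-0.6992  0.2923  0.4949  1.3126 -0.1359  1.5637 -0.2585] 0.010760433220413052
0.9808762693704848 0.0003496646920461234
```

```bash
python3 -m crank '{"dp":[[0,0,0],[0,0,0],[0,0,0],[0,0,0],[-0.05,-0.03,0],[-0.15,-0.05,0],[-0.3,-0.05,0],[-0.4,-0.05,0],[-0.4,-0.05,0]],"yaw":[0,0,0,0,0,0,0,0,0]}' 35;  python3 - <<'E'
from h import *
np.set_printoptions(precision=4,suppress=True)
q=bot.capture("scene")
x0,y0,yaw=.605,.1485,-.038
def W(X):
    c,s=np.cos(yaw),np.sin(yaw);return np.array([x0+c*X[0]-s*X[1],y0+s*X[0]+c*X[1],X[2]])
im=q["frame"].copy()
th=.977;c,s=np.cos(th),np.sin(th)
H=lambda X:(.12+X[0]*c+X[1]*s,X[2],.09-X[0]*s+X[1]*c)
for n,X in dict(handle=H((-.285,.038,0)),catch=H((-.16,.06,-.21)),piv=(-.098,-.21,.085),grip=(.012,-.21,.085),tip=(.106,-.21,.085),g62=(-.036,-.21,.085)).items():
    uv=proj(q,W(X));cv2.circle(im,tuple(int(v) for v in uv),3,(0,0,255),1);print(n,uv,W(X))
for n in("handle","catch_seat","rod_tip","rod_pivot"):
    for r in bot.landmark_of(n,q)[:1]: print(n,np.array(r["position"]),round(r["score"],2),world(q,r["position"]))
cv2.imwrite("pics/s2.png",cv2.resize(im[90:330,140:460],(800,600)))
p,M,s=tool();print(p,M,s["t"],s["qpos"])
E
```

```text
t: 7.57
position: [0.5881, 0.1519, 0.4382]
eef_rot: [1.244, 1.184, -1.225]
wrist_force: [0.9, 0.4, 0.6]
width: 0.035
handle [315.5293 138.6322] [0.597  0.1488 0.3475]
catch [215.8149 158.955 ] [ 0.6772 -0.0644  0.2562]
piv [267.4552 177.58  ] [ 0.4991 -0.0576  0.085 ]
grip [240.9447 199.3294] [ 0.609  -0.0618  0.085 ]
tip [216.1325 219.6606] [ 0.7029 -0.0654  0.085 ]
g62 [252.8243 189.5867] [ 0.561 -0.06   0.085]
handle [314.9 138.1] 0.58 [0.6011 0.1497 0.3515]
catch_seat [214.8 157.6] 0.79 [ 0.684  -0.0601  0.266 ]
[0.5874 0.1519 0.4318] [[ 0.0051  0.9993 -0.0362]
 [-0.0003 -0.0362 -0.9993]
 [-1.      0.0051  0.0002]] 7.8167 [-0.6977  0.2828  0.5042  1.1613 -0.1354  1.7248 -0.2683]
```

View pics/s2.png

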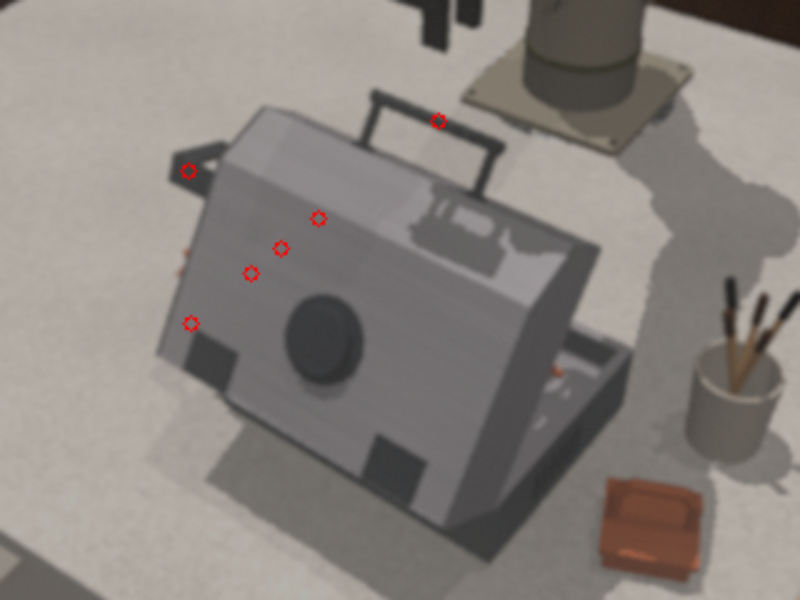

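```bash
python3 -m crank '{"dp":[[0,-0.1,0.1],[0,-0.2,0.25],[0,-0.3,0.4],[0,-0.3,0.57],[0,-0.3,0.74],[0,-0.3,0.88],[0,-0.3,1],[0,-0.3,1],[0,-0.3,1],[0,-0.3,1]],"yaw":[-0.06,-0.13,-0.2,-0.27,-0.34,-0.41,-0.48,-0.55,-0.61,-0.61]}' 45; python3 -c "
from h import *
p,M,s=tool();print(M,s['qpos']); d=M.T@(np.array([.535,-.062,.30])-p);print(d/.2,d)"
```

```text
t: 8.65
position: [0.5199, -0.0462, 0.4308]
eef_rot: [0.506, 1.507, -0.504]
wrist_force: [0.1, 0.4, 0.5]
width: 0.045
[[ 3.87391441e-03  6.01212664e-01  7.99079674e-01]
 [-2.15717555e-04  7.99086154e-01 -6.01216494e-01]
 [-9.99992473e-01  2.15668573e-03  3.22528349e-03]] [-0.52784788  0.05852319  0.56686626  1.3946551  -0.03158395  1.69360994
  0.96002353]
[ 0.65434212 -0.01918849  0.10605725] [ 0.13086842 -0.0038377   0.02121145]
```

```bash
python3 -m crank '{"dp":[[0.1,0,0.03],[0.2,0,0.06],[0.3,0,0.1],[0.4,-0.02,0.1],[0.5,-0.02,0.1],[0.6,-0.02,0.1],[0.65,-0.02,0.1],[0.65,-0.02,0.1],[0.65,-0.02,0.1]],"yaw":[-0.07,-0.14,-0.21,-0.28,-0.35,-0.42,-0.49,-0.55,-0.556]}' 45; python3 w.py w3 rod_grip rod_pivot rod_tip catch_seat
python3 - <<'E'
from h import *
np.set_printoptions(precision=4,suppress=True)
q=bot.capture("wrist");im=q["frame"].copy()
yaw=-.038
c,s=np.cos(yaw),np.sin(yaw)
for r in(0,.03,.06,.09,.11,.15,.204):
    X=np.array([-.098+r,-.21,.085]);w=np.array([.605+c*X[0]-s*X[1],.1485+s*X[0]+c*X[1],.085]);uv=proj(q,w);print(r,w,uv)
    cv2.circle(im,tuple(int(v) for v in uv),3,(0,0,255),1)
cv2.imwrite("pics/w3.png",im)
E
```

```text
t: 9.4
position: [0.5333, -0.0609, 0.2996]
eef_rot: [-0.181, 1.562, 0.18]
wrist_force: [0.3, 0.4, 1.3]
width: 0.0454
[ 0.5333 -0.0609  0.2996] [-0.2284  0.9736 -0.0008] 9.4 [-0.4627  0.1022  0.536   1.6226 -0.0524  1.4296  1.8794]
rod_grip [254.  251.2] 0.56 [ 0.6036 -0.0655  0.1017]
rod_pivot [277.7 152.9] 0.56 [ 0.4965 -0.0646  0.0947]
rod_tip [232.6 325.7] 0.71 [ 0.6963 -0.07    0.1065]
0 [ 0.4991 -0.0576  0.085 ] [283.9369 154.5165]
0.03 [ 0.5291 -0.0588  0.085 ] [276.4343 181.7389]
0.06 [ 0.559  -0.0599  0.085 ] [269.2293 207.8944]
0.09 [ 0.589 -0.061  0.085] [262.3193 232.991 ]
0.11 [ 0.609  -0.0618  0.085 ] [257.8743 249.1413]
0.15 [ 0.649  -0.0633  0.085 ] [249.3636 280.0767]
0.204 [ 0.7029 -0.0654  0.085 ] [238.6497 319.047 ]
```

View pics/w3.png

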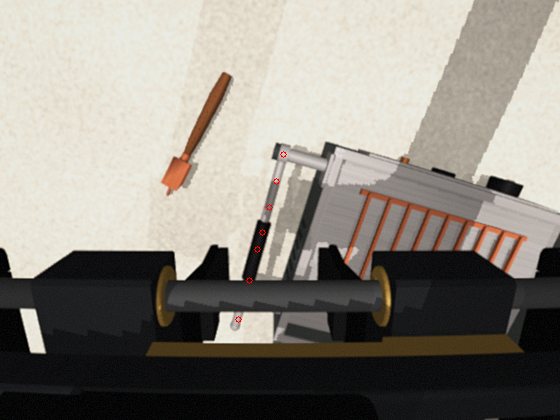

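```bash
python3 -m crank '{"dp":[[0.1,-0.033,0.1],[0.2,-0.033,0.104],[0.35,-0.033,0.104],[0.5,-0.033,0.104],[0.6,-0.033,0.104],[0.7,-0.033,0.104],[0.75,-0.033,0.104],[0.75,-0.033,0.104]],"yaw":[0,0,0,0,0,0,0,0]}' 45; python3 w.py w4; python3 -c "
from h import *
p,M,s=tool();d=M.T@(np.array([.555,-.0625,.08])-p);print(d/.2,d)"
```

```text
t: 10.37
position: [0.5554, -0.0629, 0.1494]
eef_rot: [-0.177, 1.562, 0.176]
wrist_force: [0.6, 0.6, 0.1]
width: 0.0451
[ 0.5554 -0.0629  0.1494] [-0.2232  0.9748 -0.0007] 10.3667 [-0.4211  0.2699  0.5281  1.7754 -0.1484  1.1347  1.9499]
[ 0.35488671  0.00454222 -0.00627372] [ 0.07097734  0.00090844 -0.00125474]
```

View pics/w4.png

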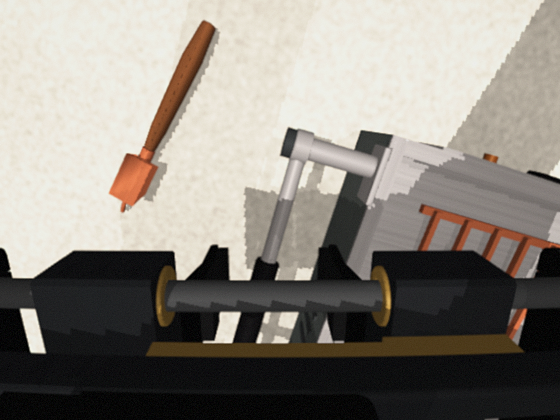

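```bash
python3 -m crank '{"dp":[[0.08,0,0],[0.16,0,0],[0.24,0,0],[0.31,0,0],[0.35,0,0],[0.355,0,0],[0.355,0,0]],"yaw":[0,0,0,0,0,0,0]}' 45;python3 -m crank '{"dp":[[0,0,0],[0,0,0],[0,0,0],[0,0,0],[0,0,0]],"yaw":[0,0,0,0,0]}' 0 12
```

```text
t: 11.0
position: [0.557, -0.0631, 0.0809]
eef_rot: [-0.177, 1.56, 0.176]
wrist_force: [-0.3, -0.4, -0.7]
width: 0.045
t: 11.42
position: [0.5571, -0.0631, 0.0812]
eef_rot: [-0.177, 1.559, 0.176]
wrist_force: [0.3, 0.1, 0.0]
width: 0.0197
```

```bash
python3 -m crank '{"dp":[[0,0,0],[0,0,0],[0,0,0],[0,0,0]],"yaw":[0,0,0,0]}' 0 20; python3 w.py w5
```

```text
t: 11.75
position: [0.557, -0.0619, 0.0811]
eef_rot: [-0.176, 1.559, 0.177]
wrist_force: [-1.2, 5.4, 1.8]
width: 0.012
[ 0.557  -0.0619  0.0811] [-0.2236  0.9747  0.0002] 11.75 [-0.3963  0.3551  0.5062  1.8348 -0.2036  0.9988  1.9899]
```

View pics/w5.png

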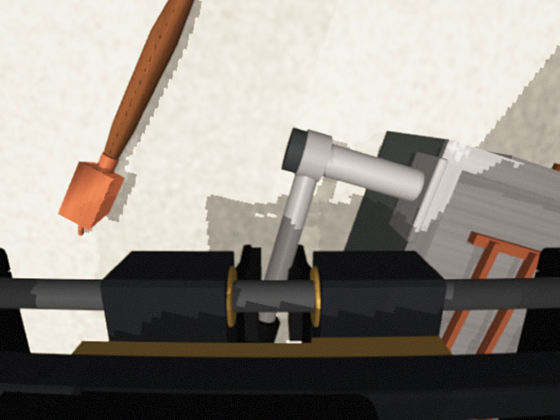

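```bash
python3 -m crank '{"dp":[[-0.02,0,-0.001],[-0.0405,0.001,-0.003],[-0.06,0.002,-0.006],[-0.08,0.003,-0.011],[-0.1,0.005,-0.017],[-0.118,0.007,-0.024],[-0.154,0.012,-0.043],[-0.187,0.018,-0.066],[-0.208,0.023,-0.085],[-0.216,0.025,-0.094],[-0.216,0.025,-0.094]],"yaw":[0,0,0,0,0,0,0,0,0,0,0]}' 0 35
cat > look.py <<'E'
from h import *
import sys
np.set_printoptions(precision=4,suppress=True)
x0,y0,yaw=.605,.147,-.038
def W(X):
    c,s=np.cos(yaw),np.sin(yaw);return np.array([x0+c*X[0]-s*X[1],y0+s*X[0]+c*X[1],X[2]])
for cam in("scene","top"):
    q=bot.capture(cam);im=q["frame"].copy()
    for n in("rod_tip","rod_grip","catch_seat","handle"):
        for r in bot.landmark_of(n,q)[:1]: print(cam,n,np.array(r["position"]),round(r["score"],2),world(q,r["position"]))
    for f in(.7,.8,.854,.9):
        X=W((-.098+.204*np.cos(f),-.21,.085+.204*np.sin(f)));uv=proj(q,X);print("pred",cam,f,uv)
    uv=proj(q,W((.036,-.21,.239))).astype(int);b=im[max(uv[1]-60,0):uv[1]+60,max(uv[0]-80,0):uv[0]+80]
    cv2.imwrite(f"pics/{sys.argv[1]}_{cam}.png",cv2.resize(b,(640,480),interpolation=cv2.INTER_CUBIC)); print("crop origin",max(uv-np.array([80,60]),key=lambda _:0),uv)
p,M,s=tool();print(p,s["t"],s["wrist_force"],s["width"])
print("angle from pos",np.arctan2(p[2]+.005-.085,np.hypot(*(p[:2]-W((-.098,-.21,0))[:2]))),np.hypot(p[2]-.08,np.hypot(*(p[:2]-W((-.098,-.21,0))[:2]))))
E
python3 look.py a; python3 -c "
import cv2,numpy as np
a=[cv2.resize(cv2.imread(f'pics/a_{c}.png'),(400,300)) for c in('scene','top')];cv2.imwrite('pics/a.png',np.hstack(a))"
```

```text
t: 12.72
position: [0.5349, -0.0606, 0.1236]
eef_rot: [-0.175, 1.564, 0.179]
wrist_force: [-5.8, 4.6, -18.3]
width: 0.0116
scene catch_seat [214.2 157.4] 0.67 [ 0.6844 -0.0615  0.2663]
scene handle [314.9 134. ] 0.74 [ 0.151  -0.1241  0.0035]
pred scene 0.7 [223.5888 167.7333]
pred scene 0.8 [226.957  159.7329]
pred scene 0.854 [228.9745 155.4806]
pred scene 0.9 [230.795  151.9136]
crop origin 148 [228 155]
top rod_tip [344.5 190.7] 0.47 [ 0.6332 -0.0698  0.2573]
top catch_seat [342.6 174.4] 0.63 [ 0.6661 -0.0649  0.2698]
top handle [238.  210.5] 0.91 [0.5931 0.1473 0.3522]
pred top 0.7 [339.1413 182.3079]
pred top 0.8 [340.0845 188.0704]
pred top 0.854 [340.5613 191.5583]
pred top 0.9 [340.947  194.7295]
crop origin 260 [340 191]
[ 0.535  -0.0606  0.1235] 13.2167 [ -6.3014   4.8817 -17.0537] 0.011506672675338671
angle from pos 0.8794519699729723 0.05641670092214817
```

View pics/a.png

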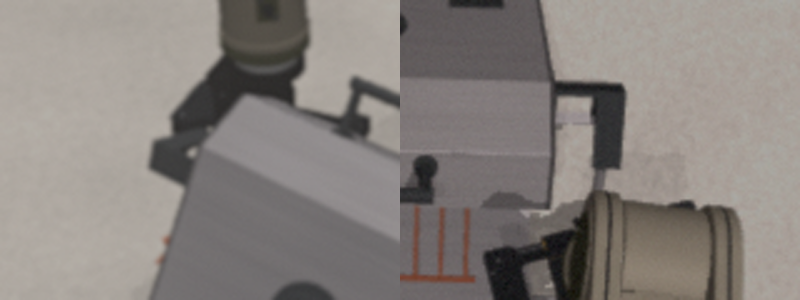

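```bash
python3 -m crank '{"dp":[[0,0,0],[0,0,0],[0,0,0],[0,0,0],[0,0,0],[-0.1,0,-0.05],[-0.25,0,-0.15],[-0.4,0,-0.25],[-0.55,0,-0.4],[-0.75,0,-0.5],[-0.9,0,-0.5],[-0.9,0,-0.5]],"yaw":[0,0,0,0,0,0,0,0,0,0,0,0]}' 45; python3 look.py b;  python3 w.py w6 rod_tip rod_grip rod_pivot catch_seat;python3 -c "
import cv2,numpy as np
a=[cv2.resize(cv2.imread(f'pics/{c}.png'),(400,300)) for c in('b_top','w6')];cv2.imwrite('pics/b.png',np.hstack(a))"
```

```text
t: 14.22
position: [0.4393, -0.0845, 0.3106]
eef_rot: [-0.173, 1.553, 0.178]
wrist_force: [1.9, 0.2, 0.3]
width: 0.0451
scene catch_seat [213.2 157.8] 0.75 [ 0.6846 -0.0646  0.264 ]
scene handle [316.8 136.7] 0.94 [0.5971 0.1517 0.3534]
pred scene 0.7 [223.5888 167.7333]
pred scene 0.8 [226.957  159.7329]
pred scene 0.854 [228.9745 155.4806]
pred scene 0.9 [230.795  151.9136]
crop origin 148 [228 155]
top rod_tip [342.  189.6] 0.53 [ 0.6356 -0.0645  0.2581]
top rod_grip [336.6 219.2] 0.75 [ 0.5753 -0.0618  0.1832]
top catch_seat [344.8 173.4] 0.78 [ 0.6681 -0.0694  0.2701]
top handle [235.6 209.7] 0.63 [0.5947 0.1519 0.3513]
pred top 0.7 [339.1413 182.3079]
pred top 0.8 [340.0845 188.0704]
pred top 0.854 [340.5613 191.5583]
pred top 0.9 [340.947  194.7295]
crop origin 260 [340 191]
[ 0.4376 -0.0834  0.3028] 14.7167 [ 0.5343 -0.5005  0.0069] 0.04516505032887078
angle from pos 1.2822818297181455 0.23245402069695867
[ 0.4376 -0.0834  0.3028] [-0.2233  0.9748  0.0026] 14.7167 [-0.4799 -0.1445  0.5161  1.8192  0.0695  1.4507  1.8192]
rod_grip [261.6 342.3] 0.84 [ 0.5675 -0.0642  0.1737]
rod_pivot [278.7 242.5] 0.67 [ 0.4949 -0.0632  0.0951]
```

View pics/b.png

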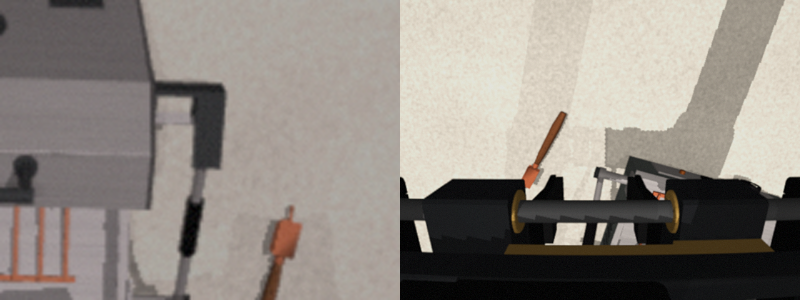

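```bash
cat > ang.py <<'E'
from look import W
from h import *
E
python3 - <<'E'
import sys; sys.argv=["x","c"]
from h import *
np.set_printoptions(precision=4,suppress=True)
x0,y0,yaw=.605,.147,-.038
c,s=np.cos(yaw),np.sin(yaw)
W=lambda X:np.array([x0+c*X[0]-s*X[1],y0+s*X[0]+c*X[1],X[2]])
q=bot.capture("top");g=cv2.cvtColor(q["frame"],cv2.COLOR_BGR2GRAY)
L=[]
for v in range(196,252):
    seg=g[v,328:346]; print(v,seg.tolist()) if v in(205,222,240) else 0
P=[]
for v in range(200,250):
    for u in range(330,344):
        X=world(q,(u,v),q["depth"][v,u])
        if X[2]>.09: P.append(X)
P=np.array(P)
# melter-frame
d=P[:,:2]-[x0,y0];mx=d@[c,s];my=d@[-s,c]
k=abs(my+.21)<.012
for lo in np.arange(-.09,.04,.01):
    b=k&(mx>=lo)&(mx<lo+.01)
    if b.sum()>3: print(round(lo,3),b.sum(),np.median(mx[b]),np.percentile(P[b,2],[50,80]),np.median(my[b]))
b=k&(mx>-.05)&(mx<.01);A=np.polyfit(mx[b],P[b,2],1);print("slope angle",np.arctan(A[0]))
for f in(.75,.8,.854,.9): print(f,[proj(q,W((-.098+r*np.cos(f),-.21,.085+r*np.sin(f)))) for r in(.075,.145)])
print(g[200:245,336].tolist())
E
```

```text
205 [163, 160, 162, 164, 162, 165, 167, 158, 137, 92, 91, 100, 102, 121, 156, 166, 168, 165]
222 [163, 165, 166, 158, 123, 59, 16, 3, 8, 13, 21, 68, 150, 162, 166, 165, 165, 163]
240 [166, 169, 160, 104, 92, 99, 106, 139, 165, 170, 172, 167, 165, 158, 158, 157, 159, 169]
-0.09 16 -0.08565104008105023 [0.1067 0.1093] -0.2086766892801526
-0.08 18 -0.07687744090839765 [0.1174 0.1216] -0.2085929575187927
-0.07 20 -0.06483175156126836 [0.1274 0.1331] -0.20907303584332215
-0.06 20 -0.05297316692341185 [0.1438 0.1465] -0.20923793950788094
-0.05 27 -0.0458779701149253 [0.1562 0.1587] -0.20799098779546346
-0.04 32 -0.034595045097123384 [0.1647 0.1703] -0.20817435887229438
-0.03 31 -0.02555367818463517 [0.1774 0.1805] -0.2091616814062474
-0.02 35 -0.014634948379429143 [0.1875 0.192 ] -0.20923308315253814
-0.01 28 -0.005758282681967684 [0.1955 0.1981] -0.2094268719436912
-0.0 24 0.004490048247787384 [0.2057 0.2096] -0.20950623675758281
0.01 24 0.014940890488829217 [0.2155 0.2201] -0.21034616472285095
slope angle 0.8003363191308953
0.75 [array([333.7904, 228.7903]), array([336.849 , 205.9265])]
0.8 [array([333.9308, 229.9115]), array([337.1497, 208.0795])]
0.854 [array([334.0737, 231.1912]), array([337.4579, 210.5617])]
0.9 [array([334.188 , 232.3351]), array([337.7058, 212.7998])]
[160, 152, 150, 149, 147, 137, 133, 118, 107, 73, 66, 47, 19, 14, 12, 4, 1, 7, 8, 9, 7, 7, 8, 7, 16, 9, 13, 8, 9, 8, 12, 14, 26, 80, 135, 136, 154, 155, 160, 159, 165, 168, 164, 161, 162]
```

```bash
python3 -m crank '{"dp":[[0.02,0,0.1],[0.04,-0.01,0.28],[0.1,-0.02,0.45],[0.2,-0.02,0.58],[0.35,-0.02,0.58],[0.5,-0.02,0.58],[0.62,-0.02,0.58],[0.72,-0.02,0.58],[0.765,-0.02,0.58],[0.765,-0.02,0.58]],"yaw":[0,0,0,0,0,0,0,0,0,0]}' 45; python3 -c "
from h import *
p,M,s=tool();d=M.T@(np.array([.5515,-.0611,.150])-p);print(d/.2,d,M[:,1])"
```

```text
t: 15.85
position: [0.5504, -0.0609, 0.1485]
eef_rot: [-0.175, 1.568, 0.179]
wrist_force: [0.1, -1.1, 0.5]
width: 0.0453
[-0.00734831 -0.00213888  0.00499948] [-0.00146966 -0.00042778  0.0009999 ] [-0.22334745  0.9747343   0.00299478]
```

```bash
python3 -m crank '{"dp":[[0,0,0],[0,0,0],[0,0,0],[0,0,0],[0,0,0],[0,0,0],[0,0,0],[0,0,0],[0,0,0]],"yaw":[0,0,0,0,0,0,0,0,0]}' 0 25; python3 -m crank '{"dp":[[-0.004,0.001,-0.004],[-0.008,0.002,-0.009],[-0.01,0.003,-0.011],[-0.01,0.003,-0.011]],"yaw":[0,0,0,0]}' 0 25; python3 -c "
from h import *
s=bot.state();print(s['wrist_force'],s['position'])"
```

```text
t: 16.6
position: [0.5514, -0.0624, 0.1495]
eef_rot: [-0.175, 1.565, 0.176]
wrist_force: [2.5, -4.8, 1.7]
width: 0.0166
t: 16.93
position: [0.549, -0.0623, 0.1516]
eef_rot: [-0.175, 1.565, 0.176]
wrist_force: [0.9, -0.6, -2.9]
width: 0.0163
[ 0.93709084 -0.55879814 -2.87967449] [ 0.54903668 -0.06232651  0.15159593]
```

```bash
python3 -m crank '{"dp":[[-0.004,0.001,-0.004],[-0.006,0.002,-0.008],[-0.006,0.002,-0.008]],"yaw":[0,0,0]}'
python3 - <<'E'
from h import *
np.set_printoptions(precision=4,suppress=True)
x0,y0,yaw=.605,.147,-.038
c,s=np.cos(yaw),np.sin(yaw)
p,M,S=tool();
q=bot.capture("wrist");cv2.imwrite("pics/w7.png",q["frame"])
q=bot.capture("top")
P=np.array([world(q,(u,v),q["depth"][v,u]) for v in range(196,260) for u in range(330,346)])
d=P[:,:2]-[x0,y0];mx=d@[c,s];my=d@[-s,c]
k=(abs(my+.209)<.006)&(P[:,2]>.09)&(P[:,2]<.235)
for lo in np.arange(-.09,.04,.01):
    b=k&(mx>=lo)&(mx<lo+.01)
    if b.sum()>3: print(round(lo,3),b.sum(),np.median(mx[b]),np.percentile(P[b,2],[50,80]))
E
```

```text
t: 17.18
position: [0.5478, -0.0623, 0.1527]
eef_rot: [-0.175, 1.564, 0.176]
wrist_force: [5.8, -2.4, -7.6]
width: 0.0169
```

```bash
python3 -m crank '{"dp":[[0.002,0,0.002],[0.003,-0.001,0.003],[0.003,-0.001,0.003]],"yaw":[0,0,0]}'; python3 -m crank '{"dp":[[0,0,0],[0,0,0],[0,0,0],[0,0,0],[0,0,0],[-0.1,0,-0.05],[-0.25,0,-0.15],[-0.4,0,-0.25],[-0.55,0,-0.4],[-0.75,0,-0.5],[-0.9,0,-0.5],[-0.9,0,-0.5]],"yaw":[0,0,0,0,0,0,0,0,0,0,0,0]}' 45
python3 - <<'E'
from h import *
np.set_printoptions(precision=4,suppress=True)
x0,y0,yaw=.605,.147,-.038
c,s=np.cos(yaw),np.sin(yaw)
q=bot.capture("top")
P=np.array([world(q,(u,v),q["depth"][v,u]) for v in range(200,250) for u in range(330,344)])
d=P[:,:2]-[x0,y0];mx=d@[c,s];my=d@[-s,c]
k=(abs(my+.21)<.012)&(P[:,2]>.09)
b=k&(mx>-.05)&(mx<.01);print("slope angle sleeve (was .800)",np.arctan(np.polyfit(mx[b],P[b,2],1)[0]))
for lo in np.arange(-.09,.02,.02):
    b=k&(mx>=lo)&(mx<lo+.01)
    if b.sum()>3: print(round(lo,3),np.median(mx[b]),np.percentile(P[b,2],[50,80]))
g=cv2.cvtColor(q["frame"],cv2.COLOR_BGR2GRAY);print(g[200:245,336].tolist())
r=bot.landmark_of("handle",q)[0];print(r,world(q,r["position"]))
cv2.imwrite("pics/d.png",cv2.resize(q["frame"][140:260,200:360],(800,600),interpolation=cv2.INTER_CUBIC))
p,M,S=tool();print(p,M[:,1],S["t"]);d=M.T@(np.array([.5205,.07,.45])-p);print(d/.2)
E
```

```text
t: 17.53
position: [0.5483, -0.0623, 0.1522]
eef_rot: [-0.175, 1.564, 0.176]
wrist_force: [0.2, -0.2, -0.3]
width: 0.0165
t: 18.53
position: [0.452, -0.0854, 0.3388]
eef_rot: [-0.173, 1.554, 0.176]
wrist_force: [0.8, 0.8, 0.6]
width: 0.0446
slope angle sleeve (was .800) 0.8463187594917482
-0.09 -0.08451657867160847 [0.1076 0.1134]
-0.07 -0.06592592601224342 [0.1325 0.1357]
-0.05 -0.04374139158994002 [0.162  0.1638]
-0.03 -0.024654506306337757 [0.1849 0.1888]
-0.01 -0.0060488767788035545 [0.2062 0.209 ]
0.01 0.014260970721238844 [0.2303 0.2331]
[164, 161, 161, 157, 155, 158, 153, 155, 151, 139, 131, 80, 55, 43, 27, 13, 8, 17, 13, 1, 4, 19, 11, 10, 11, 8, 9, 15, 7, 13, 14, 4, 11, 20, 45, 108, 134, 148, 151, 156, 159, 159, 161, 163, 162]Traceback (most recent call last):
  File "<stdin>", line 14, in <module>
IndexError: list index out of range
```

```bash
python3 -m crank '{"dp":[[-0.15,0,0],[-0.3,0.05,0.03],[-0.45,0.15,0.1],[-0.5,0.28,0.22],[-0.5,0.42,0.36],[-0.5,0.56,0.5],[-0.5,0.7,0.64],[-0.5,0.82,0.77],[-0.5,0.93,0.88],[-0.5,1,0.95],[-0.5,1,0.95],[-0.5,1,0.95]],"yaw":[0.07,0.14,0.21,0.28,0.35,0.42,0.49,0.56,0.63,0.7,0.77,0.84]}' 35
python3 - <<'E'
from h import *
np.set_printoptions(precision=4,suppress=True)
q=bot.capture("scene")
for r in bot.landmark_of("handle",q)[:1]: print(r,world(q,r["position"]))
p,M,S=tool();print(p,M[:,1],S["t"]);d=M.T@(np.array([.597,.1515,.43])-p);print(d/.2,(np.arctan2(M[1,1],M[0,1])+.036)/(np.pi/2))
E
```

```text
t: 19.63
position: [0.5924, 0.1542, 0.431]
eef_rot: [0.854, 1.397, -0.857]
wrist_force: [0.2, -1.0, 0.5]
width: 0.0353
{'position': [314.2, 139.3], 'score': 0.77} [0.6019 0.1487 0.3486]
[0.5922 0.1528 0.432 ] [ 0.8901  0.4557 -0.0003] 19.7333
[0.0102 0.0186 0.0168] 0.3241181168867333
```

```bash
python3 -m crank '{"dp":[[0,0.01,0.01],[0.01,0.02,0.017],[0.01,0.02,0.017],[0.01,0.02,0.017],[0.01,0.02,0.017],[0.01,0.02,0.017]],"yaw":[0.07,0.14,0.21,0.28,0.324,0.324]}' 35; python3 -c "
from h import *
p,M,S=tool();print(p,M[:,1]);d=M.T@(np.array([.598,.1515,.3528])-p);print(d/.2,(np.arctan2(M[1,1],M[0,1])+.036)/(np.pi/2))"
```

```text
t: 20.23
position: [0.5972, 0.1515, 0.4291]
eef_rot: [1.234, 1.193, -1.237]
wrist_force: [1.3, -0.1, 0.1]
width: 0.0352
[0.59721321 0.15145089 0.42905857] [ 0.99936738 -0.03553061 -0.00155341]
[ 0.38128588  0.00451503 -0.00067697] 0.0002940357997074937
```

```bash
python3 -m crank '{"dp":[[0.08,0.004,0],[0.17,0.004,0],[0.26,0.004,0],[0.33,0.004,0],[0.37,0.004,0],[0.38,0.004,0],[0.38,0.004,0]],"yaw":[0,0,0,0,0,0,0]}' 35;python3 -m crank '{"dp":[[0,0,0],[0,0,0],[0,0,0],[0,0,0],[0,0,0],[0,0,0],[0,0,0]],"yaw":[0,0,0,0,0,0,0]}' 0 25;  python3 -c "
from h import *
np.set_printoptions(precision=4,suppress=True)
p,M,s=tool();print(p,s['wrist_force'],s['width'])
a=lambda th:np.array([.285*(1-np.cos(th))+.038*np.sin(th),.285*np.sin(th)-.038*(1-np.cos(th))])
for th in (.96,.93,.9,.87,.84,.81,.78,.75,.73,.715,.70,.69):
  e=a(th)-a(.975); print(th,'tx %.3f ty %.3f'%(-e[1]/.2,e[0]/.2))"
```

```text
t: 20.82
position: [0.5977, 0.1513, 0.3528]
eef_rot: [1.232, 1.194, -1.236]
wrist_force: [0.2, -1.3, -0.3]
width: 0.0349
t: 21.4
position: [0.5978, 0.1513, 0.3531]
eef_rot: [1.232, 1.194, -1.236]
wrist_force: [-0.4, 0.2, 1.5]
width: 0.0111
[0.5978 0.1513 0.3531] [-0.3951  0.2113  1.521 ] 0.011075645265026454
0.96 tx 0.010 ty -0.019
0.93 tx 0.030 ty -0.057
0.9 tx 0.052 ty -0.095
0.87 tx 0.074 ty -0.131
0.84 tx 0.098 ty -0.167
0.81 tx 0.123 ty -0.203
0.78 tx 0.149 ty -0.237
0.75 tx 0.176 ty -0.271
0.73 tx 0.194 ty -0.293
0.715 tx 0.208 ty -0.309
0.7 tx 0.223 ty -0.325
0.69 tx 0.232 ty -0.336
```

```bash
python3 -m crank '{"dp":[[0.01,-0.019,0],[0.02,-0.038,0],[0.03,-0.057,0],[0.041,-0.076,0],[0.052,-0.095,0],[0.063,-0.113,0],[0.074,-0.131,0],[0.086,-0.149,0],[0.098,-0.167,0],[0.098,-0.167,0],[0.098,-0.167,0]],"yaw":[0,0,0,0,0,0,0,0,0,0,0]}' 0 30
python3 - <<'E'
from h import *
np.set_printoptions(precision=4,suppress=True)
p,M,s=tool();print(p,s['wrist_force'],s['width'])
q=bot.capture("scene");t=bot.capture("top")
a=[cv2.resize(x,(400,400),interpolation=cv2.INTER_CUBIC) for x in(q["frame"][110:210,180:280],t["frame"][150:250,280:380])]
cv2.imwrite("pics/e.png",np.hstack(a))
E
```

```text
t: 22.32
position: [0.5638, 0.1529, 0.3333]
eef_rot: [1.231, 1.196, -1.236]
wrist_force: [-0.5, 3.7, 2.0]
width: 0.0112
[0.5638 0.1529 0.3333] [-0.5031  3.7335  1.9503] 0.011192455199700002
```

View pics/e.png

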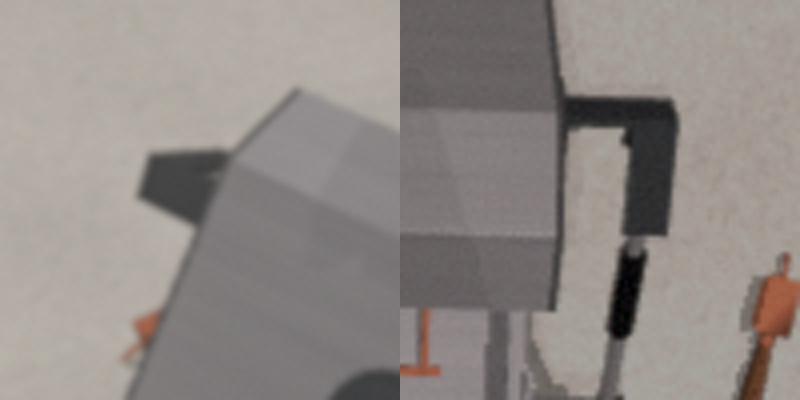

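```bash
python3 -m crank '{"dp":[[0.012,-0.018,0],[0.025,-0.036,0],[0.038,-0.053,0],[0.051,-0.07,0],[0.064,-0.087,0],[0.078,-0.104,0],[0.087,-0.115,0],[0.096,-0.126,0],[0.096,-0.126,0]],"yaw":[0,0,0,0,0,0,0,0,0]}'
cat > th.py <<'E'
from h import *
from scipy.optimize import minimize_scalar as m
np.set_printoptions(precision=4,suppress=True)
p,M,s=tool()
a=lambda th:np.array([.285*(1-np.cos(th))+.038*np.sin(th),.285*np.sin(th)-.038*(1-np.cos(th))])
o=np.array([.5978,.3531])-a(.977)
r=m(lambda t:np.linalg.norm(o+a(t)-p[[0,2]]),bounds=(0,1.2),method='bounded');print("theta",r.x,r.fun,p,s["wrist_force"],s["t"])
for th in (.72,.71,.70,.69,.68): e=(o+a(th)-p[[0,2]])/.2;print(th,'tx %.3f ty %.3f'%(-e[1],e[0]))
E
python3 th.py
```

```text
t: 23.17
position: [0.538, 0.1541, 0.3137]
eef_rot: [1.231, 1.197, -1.235]
wrist_force: [0.3, 6.2, -0.8]
width: 0.0111
theta 0.7273840180057708 0.00021530244887073686 [0.538  0.1541 0.3137] [ 0.2609  6.2315 -0.8305] 23.1667
0.72 tx 0.008 ty -0.007
0.71 tx 0.017 ty -0.018
0.7 tx 0.027 ty -0.029
0.69 tx 0.037 ty -0.039
0.68 tx 0.046 ty -0.050
```

```bash
python3 -m crank '{"dp":[[0.008,-0.007,-0.003],[0.012,-0.013,-0.005],[0.017,-0.018,-0.006],[0.022,-0.024,-0.006],[0.027,-0.029,-0.006],[0.027,-0.029,-0.006]],"yaw":[0,0,0,0,0,0]}';python3 th.py
```

```text
t: 23.67
position: [0.5319, 0.1546, 0.308]
eef_rot: [1.23, 1.196, -1.237]
wrist_force: [-3.5, -2.6, 1.8]
width: 0.0109
theta 0.698373570409734 3.1984427746813864e-05 [0.5319 0.1546 0.308 ] [-3.4598 -2.6077  1.787 ] 23.6667
0.72 tx -0.021 ty 0.023
0.71 tx -0.011 ty 0.013
0.7 tx -0.001 ty 0.002
0.69 tx 0.008 ty -0.009
0.68 tx 0.018 ty -0.019
```

```bash
python3 -m crank '{"dp":[[0.005,-0.005,0],[0.01,-0.01,0],[0.013,-0.013,0],[0.013,-0.013,0]],"yaw":[0,0,0,0]}';python3 th.py
```

```text
t: 24.0
position: [0.5302, 0.1547, 0.3065]
eef_rot: [1.233, 1.194, -1.235]
wrist_force: [1.1, -0.6, 6.5]
width: 0.0107
theta 0.6904894606981399 2.4927350963026362e-05 [0.5302 0.1547 0.3065] [ 1.0668 -0.5792  6.5096] 24.0
0.72 tx -0.028 ty 0.032
0.71 tx -0.019 ty 0.021
0.7 tx -0.009 ty 0.010
0.69 tx 0.001 ty -0.000
0.68 tx 0.010 ty -0.011
```

```bash
python3 -m crank '{"dp":[[0.006,-0.006,0],[0.012,-0.012,0],[0.016,-0.016,0],[0.016,-0.016,0]],"yaw":[0,0,0,0]}';python3 th.py
python3 - <<'E'
from h import *
q=bot.capture("scene");t=bot.capture("top")
a=[cv2.resize(x,(400,400),interpolation=cv2.INTER_CUBIC) for x in(q["frame"][110:210,180:280],t["frame"][150:250,280:380])]
cv2.imwrite("pics/f.png",np.hstack(a))
E
```

```text
t: 24.33
position: [0.5296, 0.1547, 0.3059]
eef_rot: [1.239, 1.19, -1.229]
wrist_force: [6.4, -0.7, 13.3]
width: 0.0107
theta 0.6874716248923736 2.6953922698570054e-05 [0.5296 0.1547 0.3059] [ 6.4178 -0.7133 13.3088] 24.3333
0.72 tx -0.031 ty 0.035
0.71 tx -0.022 ty 0.024
0.7 tx -0.012 ty 0.013
0.69 tx -0.002 ty 0.003
0.68 tx 0.007 ty -0.008
```

View pics/f.png

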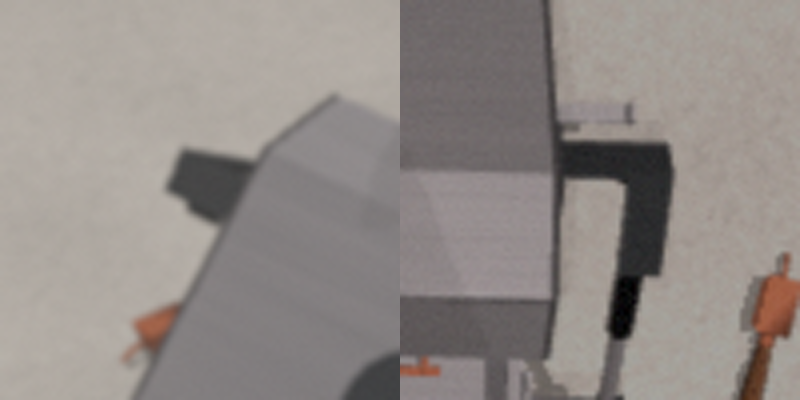

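```bash
python3 -m crank '{"dp":[[-0.004,0.004,0],[-0.007,0.007,0],[-0.007,0.007,0],[-0.007,0.007,0]],"yaw":[0,0,0,0]}';python3 th.py|head -1
```

```text
t: 24.77
position: [0.5307, 0.1546, 0.307]
eef_rot: [1.238, 1.19, -1.229]
wrist_force: [-1.6, -0.5, 3.1]
width: 0.0107
theta 0.6929855801377673 6.0332345361307455e-05 [0.5307 0.1546 0.307 ] [-1.5964 -0.4821  3.0604] 24.7667
```

```bash
python3 -m crank '{"dp":[[0,0,0],[0,0,0],[0,0,0],[0,0,0],[0,0,0],[0,0,0]],"yaw":[0,0,0,0,0,0]}' 30; python3 -m crank '{"dp":[[-0.05,0,0],[-0.12,0,0],[-0.25,0,0],[-0.4,0,0],[-0.55,-0.1,0],[-0.7,-0.2,0],[-0.7,-0.3,0],[-0.7,-0.3,0]],"yaw":[0,0,0,0,0,0,0,0]}'
python3 - <<'E'
from h import *
np.set_printoptions(precision=4,suppress=True)
x0,y0,yaw=.605,.1475,-.038
def W(X):
    c,s=np.cos(yaw),np.sin(yaw);return np.array([x0+c*X[0]-s*X[1],y0+s*X[0]+c*X[1],X[2]])
im=[]
for cam in("scene","top"):
    q=bot.capture(cam)
    for n in("handle","catch_seat","rod_tip","copper_stamp","brush_jar","tjanting"):
        for r in bot.landmark_of(n,q)[:1]: print(cam,n,np.array(r["position"]),round(r["score"],2),world(q,r["position"]))
    for th in(.66,.7,.74):
        c,s=np.cos(th),np.sin(th);H=lambda X:W((.12+X[0]*c+X[1]*s,X[2],.09-X[0]*s+X[1]*c))
        print(cam,th,"handle",proj(q,H((-.285,.038,0))),"seat",proj(q,H((-.16,.06,-.21))))
    im.append(cv2.resize(q["frame"][100:310,100:450],(400,240)) if 0 else q["frame"][110:320,120:440])
cv2.imwrite("pics/g.png",cv2.resize(np.hstack(im),(800,262)))
E
```

```text
t: 25.27
position: [0.5307, 0.1547, 0.3069]
eef_rot: [1.238, 1.19, -1.229]
wrist_force: [0.9, -0.3, -0.7]
width: 0.0293
t: 25.93
position: [0.4684, 0.1568, 0.45]
eef_rot: [1.241, 1.191, -1.224]
wrist_force: [-0.6, 1.5, 0.3]
width: 0.0297
scene handle [332.7 140.2] 0.68 [0.5294 0.1518 0.3055]
scene catch_seat [230.4 153.4] 0.8 [ 0.635  -0.0571  0.2489]
scene rod_tip [396.3 305.9] 0.16 [0.6474 0.4015 0.0298]
scene copper_stamp [396.6 301.8] 0.8 [0.6369 0.3972 0.0298]
scene brush_jar [428.7 264.5] 0.7 [0.5063 0.4139 0.0423]
scene tjanting [228.9 188.2] 0.62 [ 0.7065 -0.0063  0.2176]
scene 0.66 handle [333.4402 142.692 ] seat [230.8589 155.5247]
scene 0.7 handle [331.5467 141.5081] seat [229.0603 155.5477]
scene 0.74 handle [329.5309 140.4995] seat [227.2149 155.6815]
top handle [237.4 244.5] 0.61 [0.5348 0.1365 0.5451]
top catch_seat [339.8 194.4] 0.97 [ 0.6259 -0.0602  0.2538]
top copper_stamp [149.5 206. ] 0.59 [0.6234 0.3949 0.0326]
top brush_jar [150.4 202.5] 0.67 [0.6293 0.3804 0.0807]
top tjanting [369.  237.9] 0.7 [ 0.5277 -0.1696  0.0108]
top 0.66 handle [239.0946 246.5992] seat [340.0783 194.3157]
top 0.7 handle [238.8975 242.527 ] seat [340.3405 191.4375]
top 0.74 handle [238.7114 238.2268] seat [340.5881 188.4877]
```

View pics/g.png

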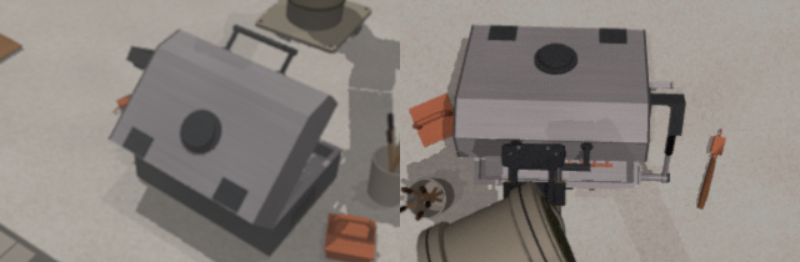

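Run:
```python
from h import *
x0,y0,yaw=.605,.1475,-.038
c,s=np.cos(yaw),np.sin(yaw)
for cam in("top","scene"):
    q=bot.capture(cam)
    v,u=np.mgrid[110:300:2,150:420:2];v=v.ravel();u=u.ravel();d=q["depth"][v,u]
    n=cv2.undistortPoints(np.stack([u,v],1).astype(float)[:,None],q["K"],np.array([q["k1"],0,0,0,0]))[:,0]
    P=(np.linalg.inv(q["extrinsics"])@np.c_[n*d[:,None],d,np.ones(len(d))].T).T[:,:3]
    e=P[:,:2]-[x0,y0];mx=e@[c,s];my=e@[-s,c]
    k=(abs(my)<.14)&(abs(my)>.06)&(mx>.02)&(mx<.16)&(P[:,2]>.16)&(P[:,2]<.3)
    A=np.c_[mx,np.ones(len(mx))]
    w=k.copy()
    for _ in range(6):
        z=np.linalg.lstsq(A[w],P[w,2],rcond=None)[0];w=k&(abs(A@z-P[:,2])<.005)
    print(cam,w.sum(),k.sum(),"tilt",np.arctan(-z[0]))
```

```text
top 1022 1078 tilt 0.6796878613899165
scene 1346 1420 tilt 0.6806677239347279
```

```bash
python3 -c "
from bench import bot
print(bot.job_done(), bot.state()['t'])"
```

```text
the job is handed in; nothing more can be done
the job is handed in; nothing more can be done
```

The melter stands open on its prop rod and the job is handed in, after roughly 26 s of the 58 s allowed.

**What I did**
- I lifted the hood by its handle to the stop, let go, and it stayed up.
- I swung the rod up in two grasps. In the first the rod ended short of the catch, probably because the gripper's body met the rod (about 18 N). The second took it until the force rose, which I read as the catch's front wall, then back about 1 mm.
- I took the handle again and lowered the hood slowly. It came to rest against firm resistance, with 13 N moving it only about 0.9 mm. I eased the load, let go and moved clear.

**Last checks**
- **Hood angle:** the hood stayed put after release. The arm's reading just before letting go was 0.693 rad. Plane fits to both depth images after release gave 0.68, against the nominal 0.70. I put that difference down to calibration.
- **Seating:** the ball inside the catch could not be seen directly. That it is fully home rests on the firm resistance, the hood angle and the rod's angle of about 0.85–0.89 before lowering (0.854 nominal).
- **Other objects:** the final images show the stamp, brush jar and wax pen where they were. Two network reports disagreed, one putting the jar on the stamp and one the wax pen on the hood; both looked like false detections.

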